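# Turn on the gas under the kettle

## Task

Turn on the gas for the burner that the kettle stands on: push that burner's knob down against its spring and, keeping it down, turn it anticlockwise past its safety stop round to full on, then let go. Leave the other knob off and the kettle where it stands.

Things in the scene. Friction and masses are not known exactly. Their poses are not given: they have to be found in the camera images.
- hob: Steel two-plate gas hob, 350 (x) by 560 (y) mm, flat top 75 mm above the counter, fixed. Origin: centre of underside, on the counter; x to its back, y to its left, z up. Burners at x 30, y +165 (left) and -165 mm (right), pan supports 100 mm high. Two like upright black knobs on top near the front edge, axes at x -125, y +75 and -75 mm; each works the burner on its own side.
- left_knob (a joint): Left (+y) knob: skirt 50 mm across, its top 90 mm above counter; on it a round grip 36 mm across, flat top 118 mm above counter, white line on it. Turns on a vertical axis. Value: rad, anticlockwise seen from above; 0 off, line to the hob's back (starts 0 to 0.1); end stop 1.4 = full on. Blocked from 0.2 to 0.8 unless kept pushed down 6 to 8 mm (full travel 8, spring 3 to 6 N). Springs up when let go, angle stays.
- right_knob (a joint): Right (-y) knob, identical to the left one: same sizes, 8 mm spring travel, safety stop and turning direction. Value: rad, anticlockwise seen from above, 0 off (starts 0 to 0.1), end stop 1.4 = full on. The white line on its top runs from the middle to the rim, pointing to the hob's back when off. Turning takes about 0.05 N m.
- kettle: Steel kettle 156 mm across, 176 mm high, with a stubby spout and black arched handle; loose on one of the burners, within 10 mm of its centre (a lidded aluminium pot with two ear handles, 98 mm high, is on the other). Origin: centre of underside, 100 mm above the counter; x along the spout, z up. Its y in the hob's frame tells the burner: positive left, negative right.
Not all that is in view belongs to the job. Several things have the shape of the kettle; the one meant has the colours described above.

How it is judged:
By the outcome, as a careful person would: the job done as asked, in the order asked, and still so for the second after the job is handed in, with the robot touching nothing.
It also fails if it takes over 32 s, if anything falls off the work surface, if the arm or the gripper's body presses on something with over 40 N, if the wrist force passes 120 N, or if a joint passes its speed limit or range.

## Robot

A 6-joint arm with a two-finger parallel gripper is mounted at the origin on the work surface. World frame = base frame: x ahead of the robot, y to its left, z up, the work surface at z = 0. Lengths are in m, angles in rad, forces in N, time in s.
With the tool pointing down it reaches from about 0.3 to 0.775 m from the base axis. Payload 14.6 kg.
Tool frame: the origin (TCP) lies midway between the tips of the shut fingers; the grasp point (between the pads) lies 19 mm behind it; z points along the fingers, y is the line along which they close (so a half turn about z gives the same grasp; the last joint's range is limited). The gripper opens to 94 mm and grips with 3 to 60 N. Pads are 16 mm wide; open, the fingers measure 119 mm over their backs; the gripper's body (75 mm by 177 mm) begins 78 mm behind the grasp point.
Start: joints at [1.094, 0.3, 1.521, -0, 1.321, -0.067], TCP at [0.219, 0.504, 0.205] pointing down, gripper open.
Joint ranges: [-3.03, 3.03], [-0.79, 2.21], [0.23, 2.52], [-1.04, 4.18], [0, 3.07], [-2.55, 2.55]. Speed limits (rad/s): [2.22, 2.22, 2.57, 3.14, 3.14, 3.14].

## Interface

Orientations are given as [roll, pitch, yaw] about the fixed x, y, z axes, in that order (R = Rz(yaw) Ry(pitch) Rx(roll)).
In Python, from station import * gives the robot as it stands.
- The arm moves only by the tool send_rows, never from a script. Its argument "targets" is a list of rows, each an object of numbers: "x", "y", "z": the shift along the world's x, y, z in units of 0.2 m (1.0 is 0.2 m); "spin": the turn about the world's z in units of pi/2 rad (1.0 is pi/2 rad); "claw": the finger opening in mm, from 0 to 94. A call has 1 to 20 rows; each row shifts and turns the commanded pose from where the row before left it; what a row does not reach is not made up. A row lasts 1/10 s, in which the tool goes at most 50 mm and 8.59 degrees, less where a joint would pass 70% of its speed; a pose out of reach is approached as far as the arm can. A call with a number of a shift or a turn outside -1 to 1 is refused whole. A call with a gripper value outside its range is refused whole. The fingers move at their own pace and stop on an object; "force" is the grip in N (left out, the last holds). Time passes only in rows, so rows that do not move let the fingers close. It gives the time, the measured TCP pose, the force, the opening and the grip force at its end, in the units of the state.
- get_obs(): the state, without advancing time (a new reading comes with each control period).
- camera(name): name is "scene" or "top" or "wrist"; returns the picture (480x640x3 uint8, blue, green, red); there is no depth.
- camera_model(name): a dict with "fovy" (degrees; the focal length in pixels is half the picture's height over the tangent of half this angle, whatever the lens; pixels are square), "cx", "cy" (the principal point, pixels), "T" (4x4, takes a point from camera to world coordinates). Camera axes: x right, y down, z forward; pixel columns grow to the right and rows downward; lengths in m; the calibration is good to about 2 mm. A picture is of the moment at which its call begins: read the wrist's pose just before it. camera_model takes no time and is no camera call; for the wrist camera it gives the pose at the moment of the call.
- hand_in(): hands the job in; it is judged then, once.
The state is a dict: "time_s": time; "qpos": joint angles; "joint_vel": joint speeds; "tau": joint torques, N m; "ee_pos": TCP position; "eef_rot": TCP orientation; "force": force on the tool from outside, world axes, zero at the start; "moment": the same for the moment, N m; "grip_width": finger opening in m; "grip_force": force on a finger pad.
Only numpy, scipy, OpenCV 4.12 (cv2) and the standard library are available. Lean on these libraries where they do the work, as an engineer would, in place of code of your own. Each camera call takes 0.05 s, during which the arm holds its last target. There are 200 camera calls.

## Working session

There is one attempt and no reset: what is moved stays moved. The work goes in short steps, Python scripts to look and compute and a tool call to move; the robot and the scene stay as the last step left them, time stands still between calls to the robot, and variables do not carry over. Pictures are saved under pics/ and viewed, at most 10 in all, crops included, and the job is handed in when it is done.

Besides the shell and the picture viewer there is one more tool, called after "Emit:" by a JSON object that holds its "fn" and its "kwargs", one argument or row to a line. send_rows: Moves the arm, as the interface text tells. Its arguments: {"type":"object","properties":{"targets":{"type":"array"},"force":{"type":"number"}},"required":["targets"]}

```bash
mkdir -p pics; python3 - <<'E'
from station import *
import cv2
for n in("top","scene"):
    cv2.imwrite(f"pics/{n}0.png",camera(n)); m=camera_model(n); print(n,m)
o=get_obs(); print(o)
E
```

```text
top {'fovy': 46.821421634388805, 'cx': 318.0789193081022, 'cy': 249.76628755676163, 'T': array([[ 0.02918195, -0.99853306,  0.04560862,  0.57597502],
       [-0.99943124, -0.02837593,  0.01822119, -0.09728662],
       [-0.01690028, -0.04611441, -0.99879319,  1.15944459],
       [ 0.        ,  0.        ,  0.        ,  1.        ]])}
scene {'fovy': 43.3722758318943, 'cx': 322.6296835243567, 'cy': 233.76981090862878, 'T': array([[ 0.58704635,  0.57102005, -0.57385771,  1.17363961],
       [ 0.80953652, -0.41863225,  0.41157947, -0.4620419 ],
       [-0.00521521, -0.70617501, -0.70801812,  0.7312436 ],
       [ 0.        ,  0.        ,  0.        ,  1.        ]])}
{'time_s': 0.1, 'qpos': array([ 1.09442462e+00,  3.00437275e-01,  1.52149547e+00,  1.23631518e-06,
        1.32068812e+00, -6.65945642e-02]), 'joint_vel': array([ 0.00021184, -0.00237016, -0.00114721,  0.00057837, -0.00118871,
        0.00015914]), 'tau': array([ 1.97765985e-03, -5.32641506e+01, -3.53281760e+01,  7.09506590e-02,
        2.34438863e-02, -5.54932228e-05]), 'ee_pos': array([0.2190197 , 0.50426649, 0.20494109]), 'eef_rot': array([-3.14056680e+00, -6.96174421e-05,  2.73181517e+00]), 'force': array([ 0.25583598,  0.79703719, -0.26593076]), 'moment': array([ 0.02057229, -0.03760113, -0.02759827]), 'grip_force': 0.0, 'grip_width': 0.09360156630878554}
```

View pics/top0.png

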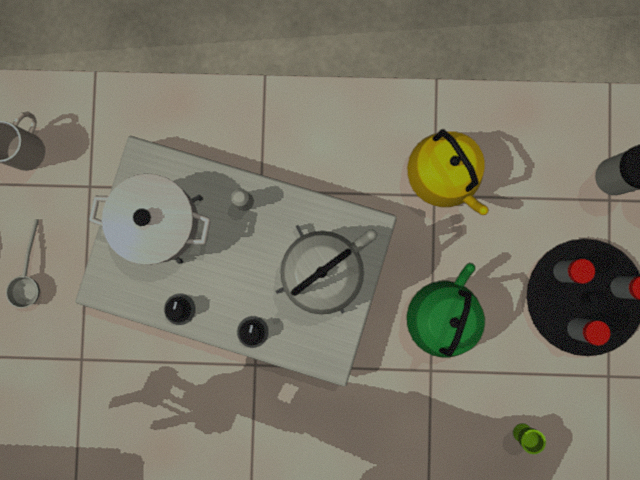

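View pics/scene0.png

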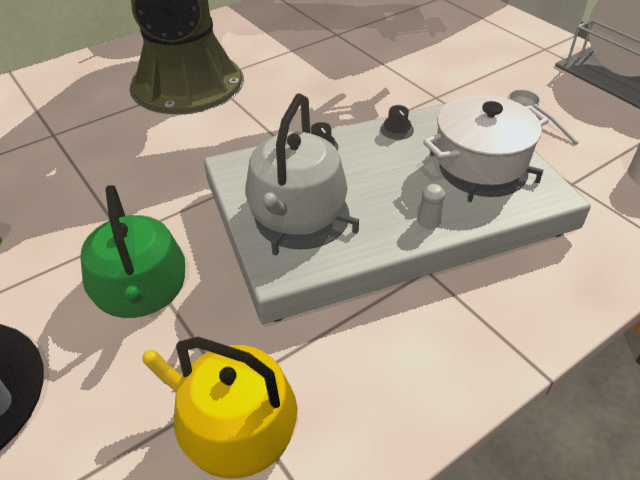

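The steel kettle is on the burner at about (322,272) in the top view. That is the hob's right (-y) burner, so the right knob at about (252,331) is the one to turn. The pot is on the left. I'll enlarge the knob area next.

```bash
python3 - <<'E'
import cv2
i=cv2.imread("pics/top0.png")[285:360,150:290]
cv2.imwrite("pics/crop.png",cv2.resize(i,None,fx=5.5,fy=5.5,interpolation=cv2.INTER_CUBIC))
E
```

```text
(no output)
```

View pics/crop.png

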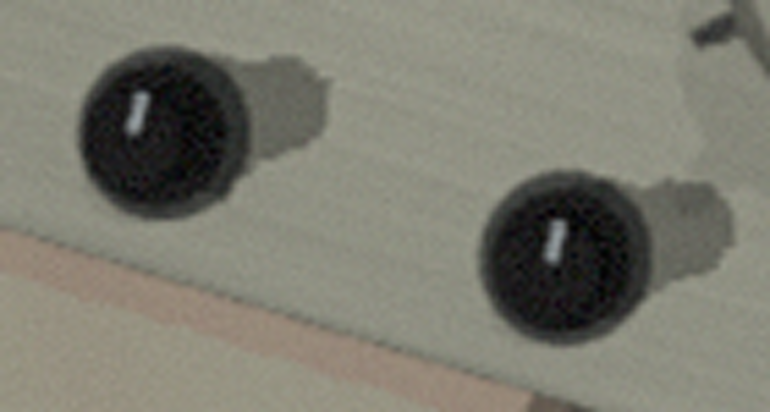

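```bash
cat > h.py <<'E'
from station import *
import numpy as np
def ray(n,u,v,z):
    m=camera_model(n);f=240/np.tan(np.radians(m["fovy"]/2));T=m["T"]
    d=T[:3,:3]@np.array([(u-m["cx"])/f,(v-m["cy"])/f,1]);return T[:3,3]+d*(z-T[2,3])/d[2]
E
python3 - <<'E'
from h import *
np.set_printoptions(precision=4,suppress=True)
for k,p in dict(Ltop=(174.2,309.4,.118),Lsk=(179.6,309,.088),Rtop=(250.4,332.8,.118),Rsk=(253.1,331.7,.088)).items(): print(k,ray("top",*p))
C=np.array([ray("top",u,v,.075) for u,v in((130,137),(395,216),(347,384),(78,302))]);print(C,C.mean(0))
a=C[0]-C[3]+C[1]-C[2];b=C[0]-C[1]+C[3]-C[2];y1=np.arctan2(a[1],a[0]);y2=np.arctan2(-b[0],b[1]);print(y1,y2,np.linalg.norm(a)/2,np.linalg.norm(b)/2)
y=(y1+y2)/2;R=np.array([[np.cos(y),-np.sin(y)],[np.sin(y),np.cos(y)]])
for s in(75,-75):print(s,C.mean(0)[:2]+R@[-.125,s/1000])
E
```

```text
Ltop [0.5037 0.1889 0.118 ]
Lsk [0.5027 0.1866 0.088 ]
Rtop [0.4644 0.0438 0.118 ]
Rsk [0.4634 0.0428 0.088 ]
[[ 0.8393  0.303   0.075 ]
 [ 0.696  -0.2263  0.075 ]
 [ 0.3671 -0.1411  0.075 ]
 [ 0.5094  0.391   0.075 ]] [0.603  0.0817 0.075 ]
-0.25716158451644344 -0.2628458811772365 0.3405626389557464 0.5495472988207105
75 [0.5014 0.1863]
-75 [0.4629 0.0413]
```

Emit:
{"fn": "send_rows", "kwargs": {
  "targets": [
    {"x": 0.102,"y": -0.192,"z": 0,"spin": -0.0616,"claw": 70},
    {"x": 0.102,"y": -0.192,"spin": -0.0616,"claw": 70},
    {"x": 0.102,"y": -0.192,"spin": -0.0616,"claw": 70},
    {"x": 0.102,"y": -0.192,"spin": -0.0616,"claw": 70},
    {"x": 0.102,"y": -0.192,"spin": -0.0616,"claw": 70},
    {"x": 0.102,"y": -0.192,"spin": -0.0616,"claw": 70},
    {"x": 0.102,"y": -0.192,"spin": -0.0616,"claw": 70},
    {"x": 0.102,"y": -0.192,"spin": -0.0616,"claw": 70},
    {"x": 0.102,"y": -0.192,"spin": -0.0616,"claw": 70},
    {"x": 0.102,"y": -0.192,"spin": -0.0616,"claw": 70},
    {"x": 0.102,"y": -0.192,"spin": -0.0616,"claw": 70},
    {"x": 0.102,"y": -0.192,"spin": -0.0616,"claw": 70},
    {"claw": 70},
    {"claw": 70}
  ],
  "force": 30
}}

```text
schema error: expected keys x, y, z, spin, claw
```

```bash
python3 - <<'E'
from h import *
import cv2
m=camera_model("wrist");o=get_obs();print(o["time_s"],o["ee_pos"],o["eef_rot"],m)
cv2.imwrite("pics/w1.png",camera("wrist"))
E
```

```text
0.1 [0.2190197  0.50426649 0.20494109] [-3.14056680e+00 -6.96174421e-05  2.73181517e+00] {'fovy': 62.84520338848268, 'cx': 319.6843832374835, 'cy': 243.70271314196955, 'T': array([[ 0.39819445,  0.88371759,  0.24593575,  0.14701086],
       [ 0.9172983 , -0.38296143, -0.10910713,  0.53656824],
       [-0.00223599,  0.2690423 , -0.96312576,  0.38364207],
       [ 0.        ,  0.        ,  0.        ,  1.        ]])}
```

View pics/w1.png

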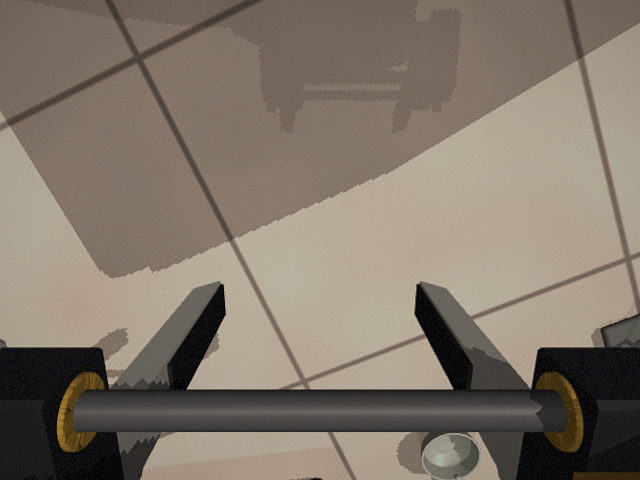

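The call was refused because every row needs all five keys. The wrist picture only shows the start pose: fingertips near (222,285) and (418,285), over bare counter.

Emit:
{"fn": "send_rows", "kwargs": {
  "targets": [
    {"x": 0.102,"y": -0.192,"z": 0,"spin": -0.0616,"claw": 70},
    {"x": 0.102,"y": -0.192,"z": 0,"spin": -0.0616,"claw": 70},
    {"x": 0.102,"y": -0.192,"z": 0,"spin": -0.0616,"claw": 70},
    {"x": 0.102,"y": -0.192,"z": 0,"spin": -0.0616,"claw": 70},
    {"x": 0.102,"y": -0.192,"z": 0,"spin": -0.0616,"claw": 70},
    {"x": 0.102,"y": -0.192,"z": 0,"spin": -0.0616,"claw": 70},
    {"x": 0.102,"y": -0.192,"z": 0,"spin": -0.0616,"claw": 70},
    {"x": 0.102,"y": -0.192,"z": 0,"spin": -0.0616,"claw": 70},
    {"x": 0.102,"y": -0.192,"z": 0,"spin": -0.0616,"claw": 70},
    {"x": 0.102,"y": -0.192,"z": 0,"spin": -0.0616,"claw": 70},
    {"x": 0.102,"y": -0.192,"z": 0,"spin": -0.0616,"claw": 70},
    {"x": 0.102,"y": -0.192,"z": 0,"spin": -0.0616,"claw": 70},
    {"x": 0,"y": 0,"z": 0,"spin": 0,"claw": 70},
    {"x": 0,"y": 0,"z": 0,"spin": 0,"claw": 70}
  ],
  "force": 30
}}

```text
time_s: 1.55
ee_pos: [0.4638, 0.0432, 0.2051]
eef_rot: [-3.141, -0.0, 1.57]
force: [-0.3, 0.4, -0.5]
grip_width: 0.0704
grip_force: 0.0
```

```bash
python3 - <<'E'
from h import *
import cv2
m=camera_model("wrist");o=get_obs();print(o["time_s"],o["ee_pos"],o["eef_rot"])
np.save("Tw.npy",m["T"])
cv2.imwrite("pics/w2.png",camera("wrist"))
E
```

```text
1.55 [0.46381406 0.04322996 0.20510041] [-3.14072928e+00 -1.55196697e-04  1.56969481e+00]
```

View pics/w2.png

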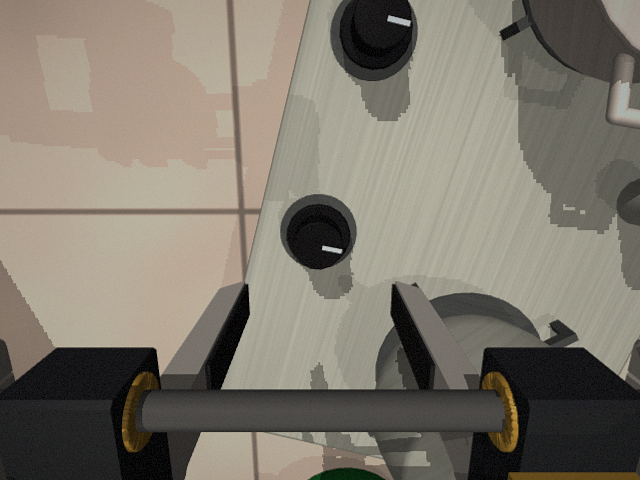

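The wrist view shows the right knob's grip top centred near (319,247), its skirt near (318,231), and the line pointing almost straight to the back, so it is off. The kettle is at lower right, clear of the fingers.

```bash
python3 - <<'E'
from h import *
import cv2
for p in((320.5,246.5,.118),(318,231.5,.089),(342,251,.118),(323,247.5,.118)):print(ray("wrist",*p))
i=cv2.imread("pics/w2.png")[180:290,260:390]
cv2.imwrite("pics/c2.png",cv2.resize(i,None,fx=5,fy=5,interpolation=cv2.INTER_CUBIC))
E
```

```text
[0.46377205 0.04664076 0.118     ]
[0.46185041 0.05034341 0.089     ]
[0.47897057 0.04334991 0.118     ]
[0.4655355  0.04590925 0.118     ]
```

View pics/c2.png

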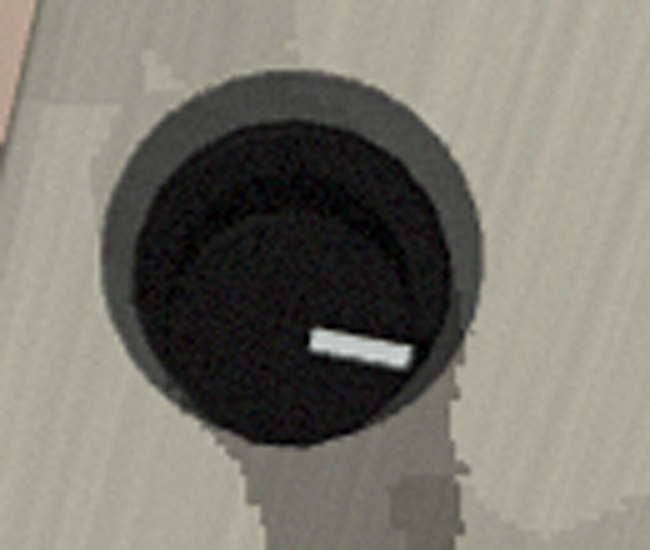

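Emit:
{"fn": "send_rows", "kwargs": {
  "targets": [
    {"x": -0.006,"y": 0.016,"z": -0.15,"spin": 0,"claw": 60},
    {"x": 0,"y": 0,"z": -0.15,"spin": 0,"claw": 60},
    {"x": 0,"y": 0,"z": -0.15,"spin": 0,"claw": 60},
    {"x": 0,"y": 0,"z": -0.1,"spin": 0,"claw": 60},
    {"x": 0,"y": 0,"z": 0,"spin": 0,"claw": 60},
    {"x": 0,"y": 0,"z": 0,"spin": 0,"claw": 30},
    {"x": 0,"y": 0,"z": 0,"spin": 0,"claw": 30},
    {"x": 0,"y": 0,"z": 0,"spin": 0,"claw": 30},
    {"x": 0,"y": 0,"z": 0,"spin": 0,"claw": 30},
    {"x": 0,"y": 0,"z": 0,"spin": 0,"claw": 30}
  ],
  "force": 25
}}

```text
time_s: 2.6
ee_pos: [0.4627, 0.047, 0.0959]
eef_rot: [3.141, -0.0, 1.571]
force: [-2.9, 1.6, 2.5]
grip_width: 0.0358
grip_force: 25.0
```

Emit:
{"fn": "send_rows", "kwargs": {
  "targets": [
    {"x": -0.005,"y": 0,"z": -0.025,"spin": 0,"claw": 30},
    {"x": 0,"y": 0,"z": -0.025,"spin": 0,"claw": 30},
    {"x": 0,"y": 0,"z": 0,"spin": 0,"claw": 30},
    {"x": 0,"y": 0,"z": 0,"spin": 0,"claw": 30}
  ],
  "force": 25
}}

```text
time_s: 3.0
ee_pos: [0.4626, 0.0469, 0.0862]
eef_rot: [3.139, -0.0, 1.571]
force: [-0.8, 0.4, 11.8]
grip_width: 0.0355
grip_force: 25.0
```

Emit:
{"fn": "send_rows", "kwargs": {
  "targets": [
    {"x": 0,"y": 0,"z": 0,"spin": 0.065,"claw": 30},
    {"x": 0,"y": 0,"z": 0,"spin": 0.065,"claw": 30},
    {"x": 0,"y": 0,"z": 0,"spin": 0.065,"claw": 30},
    {"x": 0,"y": 0,"z": 0,"spin": 0.065,"claw": 30},
    {"x": 0,"y": 0,"z": 0,"spin": 0.065,"claw": 30},
    {"x": 0,"y": 0,"z": 0,"spin": 0.065,"claw": 30},
    {"x": 0,"y": 0,"z": 0,"spin": 0.065,"claw": 30},
    {"x": 0,"y": 0,"z": 0,"spin": 0.065,"claw": 30},
    {"x": 0,"y": 0,"z": 0,"spin": 0.065,"claw": 30},
    {"x": 0,"y": 0,"z": 0,"spin": 0.065,"claw": 30}
  ],
  "force": 25
}}

```text
time_s: 4.0
ee_pos: [0.4615, 0.0464, 0.0861]
eef_rot: [-3.141, 0.0, 2.596]
force: [-11.0, -4.6, 19.4]
grip_width: 0.0352
grip_force: 25.0
```

Emit:
{"fn": "send_rows", "kwargs": {
  "targets": [
    {"x": 0,"y": 0,"z": 0,"spin": 0.065,"claw": 30},
    {"x": 0,"y": 0,"z": 0,"spin": 0.065,"claw": 30},
    {"x": 0,"y": 0,"z": 0,"spin": 0.065,"claw": 30},
    {"x": 0,"y": 0,"z": 0,"spin": 0.065,"claw": 30},
    {"x": 0,"y": 0,"z": 0,"spin": 0,"claw": 30}
  ],
  "force": 25
}}

```text
time_s: 4.5
ee_pos: [0.4612, 0.0458, 0.0858]
eef_rot: [-3.14, -0.001, 3.003]
force: [-11.1, -7.8, 16.0]
grip_width: 0.0355
grip_force: 25.0
```

```bash
python3 -c "
from station import *
o=get_obs();print(o['ee_pos'],o['eef_rot'],o['force'],o['moment'])"
```

```text
[0.46124475 0.04581816 0.08582683] [-3.13972392e+00 -9.25444510e-04  3.00311216e+00] [-11.10425467  -7.79710383  16.00680636] [-1.72603646  2.01817697 -0.40892061]
```

Emit:
{"fn": "send_rows", "kwargs": {
  "targets": [
    {"x": 0,"y": 0,"z": 0,"spin": 0,"claw": 60},
    {"x": 0,"y": 0,"z": 0,"spin": 0,"claw": 60},
    {"x": 0,"y": 0,"z": 0,"spin": 0,"claw": 60},
    {"x": 0,"y": 0,"z": 0.05,"spin": 0,"claw": 60},
    {"x": 0,"y": 0,"z": 0.15,"spin": 0,"claw": 60},
    {"x": 0,"y": 0,"z": 0.2,"spin": 0,"claw": 60},
    {"x": 0,"y": 0,"z": 0.2,"spin": 0,"claw": 60},
    {"x": -0.15,"y": 0,"z": 0,"spin": 0,"claw": 60},
    {"x": -0.15,"y": 0,"z": 0,"spin": 0,"claw": 60},
    {"x": -0.1,"y": 0,"z": 0,"spin": 0,"claw": 60},
    {"x": 0,"y": 0,"z": 0,"spin": 0,"claw": 60}
  ]
}}

```text
time_s: 5.6
ee_pos: [0.3804, 0.0469, 0.2061]
eef_rot: [3.142, 0.001, 3.0]
force: [-0.1, -0.0, -0.7]
grip_width: 0.0599
grip_force: 0.0
```

```bash
python3 - <<'E'
from station import *
import cv2,numpy as np
a=camera("top");w=camera("wrist")
a=cv2.resize(a[120:400,60:440],(760,560))
cv2.imwrite("pics/t3.png",a);cv2.imwrite("pics/w3.png",w)
E
```

```text
(no output)
```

View pics/w3.png

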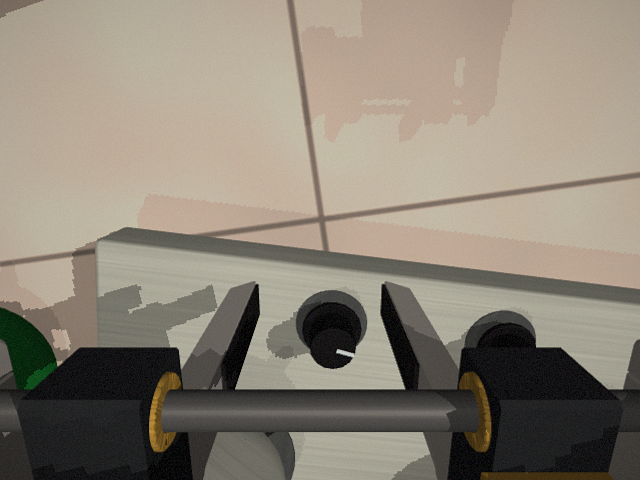

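View pics/t3.png

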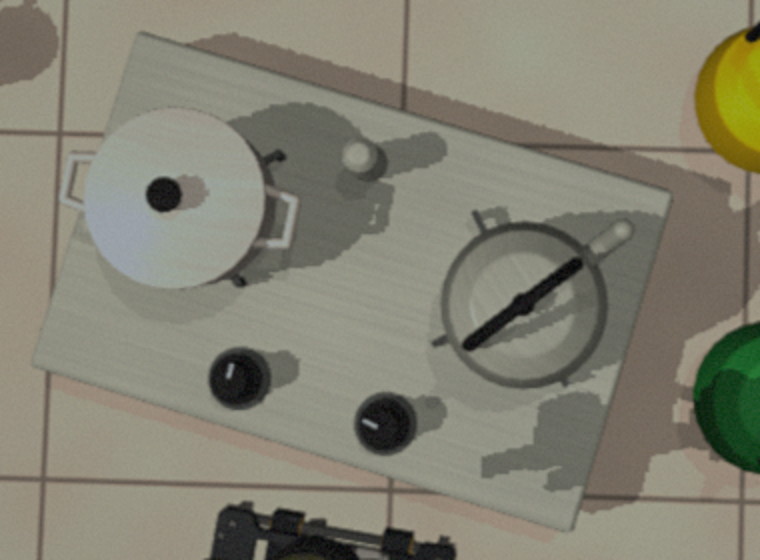

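The right knob's line now points to the hob's left: (337,351) to (354,356) in the wrist view. The left knob, kettle and pot haven't moved. I'll measure the right knob's angle.

```bash
python3 - <<'E'
from h import *
import cv2
for cam,f,box in(("wrist","w3",(345,362,332,358)),):
    g=cv2.imread(f"pics/{f}.png",0);r0,r1,c0,c1=box
    v,u=np.nonzero(g[r0:r1,c0:c1]>130);print(len(u))
    P=np.array([ray(cam,a+c0,b+r0,.118)[:2] for a,b in zip(u,v)]);d=np.linalg.svd(P-P.mean(0))[2][0]
    if d[1]<0:d=-d
    print(np.ptp(P,0),"knob",np.arctan2(d[1],d[0])+.26)
g=cv2.imread("pics/w2.png",0)[240:258,315:350]; v,u=np.nonzero(g>130)
m=camera_model("wrist");T=np.load("Tw.npy");F=240/np.tan(np.radians(m["fovy"]/2))
D=(T[:3,:3]@np.array([(u+315-m["cx"])/F,(v+240-m["cy"])/F,u*0+1.])).T
P=(D[:,:2]*((.118-T[2,3])/D[:,2:]));d=np.linalg.svd(P-P.mean(0))[2][0];d*=np.sign(d[0]);print("before",np.arctan2(d[1],d[0])+.26)
E
```

```text
125
[0.01369054 0.01657289] knob 1.3503923793276627
before 0.06659135955972825
```

```bash
python3 - <<'E'
from h import *
import cv2
g=(cv2.imread("pics/w3.png",0)>130).astype(np.uint8)
n,l=cv2.connectedComponents(g);k=l[353,345];v,u=np.nonzero(l==k);print(k,len(u),u.min(),u.max(),v.min(),v.max())
P=np.array([ray("wrist",a,b,.118)[:2] for a,b in zip(u,v)]);d=np.linalg.svd(P-P.mean(0))[2][0];d*=np.sign(d[1])
print(np.ptp(P,0),np.arctan2(d[1],d[0])+.26)
E
```

```text
5 31165 96 639 241 388Traceback (most recent call last):
  File "<stdin>", line 5, in <module>
  File "h.py", line 4, in ray
    m=camera_model(n);f=240/np.tan(np.radians(m["fovy"]/2));T=m["T"]
ValueError: time passes only in moves, steps and waits
```

```bash
python3 - <<'E'
from h import *
import cv2
g=cv2.imread("pics/w3.png",0)[345:362,332:360];print(g[::1,::2])
for t in(190,205):
    v,u=np.nonzero(g[:,:24]>t)
    if len(u)<5 or len(u)>120: print(len(u));continue
    P=np.array([ray("wrist",a+332,b+345,.118)[:2] for a,b in zip(u,v)]);d=np.linalg.svd(P-P.mean(0))[2][0];d*=np.sign(d[1])
    print(len(u),np.ptp(P,0),np.arctan2(d[1],d[0])+.26)
E
```

```text
[[ 25  12  28  23  18  24  18  18  13  17  18  21  64 172]
 [ 23  18  20  11  20  19  10  19  26  25  21  27 155 174]
 [ 13  23  19  21  20  23  21  14  22  10  25  14 169 176]
 [ 19  20  13  13  18  22  20  24  16  19  20   5 172 173]
 [ 17  25  29 142  55  13  12  15  15  22  13  20 170 170]
 [ 18  13  44 198 194 124  53   0  13  19  16   7 171 175]
 [ 23  13 137 204 202 192 174 126  36   7   8   8 176 172]
 [ 22  15 153 205 205 196 199 195 176 117  35   0 167 173]
 [ 27  19  66 108 158 204 201 200 200 190 175  88 169 169]
 [ 19  23  21  25  66 108 168 206 201 202 201 113 170 163]
 [ 19  19  19  16  16  21  71 107 202 206 203 178 177 176]
 [ 23  11  25  20  13  24  16  20  92 107 203 178 176 173]
 [ 20  24  18   7  23  12  14  21   2  23  92 170 171 173]
 [ 18  17  20  17  18  25  18   8  20  17 107 171 171 168]
 [ 21  20  18  17  22  21  25  25  29  20 158 171 172 168]
 [ 26  31  28  16  13  18  21  23  11  38 179 176 171 172]
 [ 22  24  20  23  19  18  12  28  10 118 179 176 178 178]]
46 [0.00673542 0.01189759] 1.3772883050848301
5 [0.0045971  0.00952155] 1.3840070492376435
```

The knob reads about 1.38 rad, and the wrist felt it reach the end stop at 1.4. The robot is clear of everything.

```bash
python3 -c "
from station import *
print(hand_in())"
```

```text
the job is handed in; nothing more can be done
None
```

I pushed the right knob (the kettle's burner) down and turned it to full on: the camera measured about 1.38 rad, against the 1.4 rad end stop. The left knob is still off, the kettle hasn't moved, the arm is clear, and the job is handed in with no verdict shown.

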